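Set up the tile easel and hold its board at the mark

ROBOT

A 6-joint arm with a two-finger parallel gripper is mounted at the origin on the work surface. World frame = base frame: x ahead of the robot, y to its left, z up, the work surface at z = 0. Lengths are in m, angles in degrees, forces in N, time in s.
With the tool pointing down it reaches from about 0.325 to 0.85 m from the base axis. Payload 15.5 kg.
Tool frame: the origin (TCP) lies at the very end of the fingers, on their centre line; the grasp point (between the pads) lies arm.grip_depth behind it (arm.grip_depth is the distance from the TCP to the grasp point, in m); z points along the fingers, y is the line along which they close (so a half turn about z gives the same grasp; the last joint's range is limited). The gripper opens to 91 mm and grips with 3 to 60 N. Pads are 32 mm wide; open, the fingers measure 118 mm over their backs; the gripper's body (76 mm by 178 mm) begins 60 mm behind the grasp point.
Start: joints at [61.507, 28.281, 77.091, -0, 74.628, -5.472], TCP at [0.244, 0.575, 0.214] pointing down, gripper open.
Joint ranges: [-166.48, 166.48], [-47.26, 123.95], [12.59, 153.08], [-70.14, 250.14], [6.76, 159.57], [-176.63, 176.63]. Speed limits (degrees/s): [108.29, 108.29, 147.25, 172.46, 172.46, 172.46].

INTERFACE

Orientations are given as a 3x3 rotation matrix whose columns are the frame's x, y, z axes.
In Python, from rig import arm gives the robot as it stands. Calls block until the motion is done:
- arm.move_to(position, orientation): joint-space move of the TCP to a pose.
- arm.move_l(position, orientation=None, feed=0.15): straight line of the TCP; orientation=None keeps the orientation; feed is the mean speed in m/s.
- arm.move_joints(angles): joint-space move.
- arm.grip(opening): finger opening in m; the grip force is fixed at half the most; returns when the fingers have stopped.
- arm.sleep(seconds).
- arm.solve_ik(position, orientation): joint angles nearest the present ones, or None.
- arm.snapshot(name): name is "scene" or "top"; returns the picture (384x512x3 uint8, red, green, blue); there is no depth.
- arm.get_calibration(name): a dict with "intrinsics" (3x3 intrinsics, pixels), "cam_to_world" (4x4, takes a point from camera to world coordinates). Camera axes: x right, y down, z forward; pixel columns grow to the right and rows downward; lengths in m; the calibration is good to about 2 mm. A picture is of the moment at which its call begins. get_calibration takes no time and is no camera call.
A pose or a line that the arm cannot do raises arm.Unreachable and nothing moves.
- arm.sign_off(): hands the job in; it is judged then, once.
Readings, each from a call of its own:
- arm.current_t(): time.
- arm.current_joint_positions(): joint angles.
- arm.current_dq(): joint speeds.
- arm.current_tau(): joint torques, N m.
- arm.current_ee_pos(): TCP position.
- arm.current_tool_rot(): TCP orientation.
- arm.current_force(): force on the tool from outside, world axes, zero at the start.
- arm.current_torque(): the same for the moment, N m.
- arm.current_width(): finger opening in m.
- arm.current_grasp_force(): force on a finger pad.
Only numpy, scipy, OpenCV 4.12 (cv2) and the standard library are available. Lean on these libraries where they do the work, as an engineer would, in place of code of your own. Each camera call takes 0.05 s, during which the arm holds its last target. There are 200 camera calls.

TASK

Get the tilting easel ready for painting the relief tile that lies on it: first, with the board still lying flat, fold the ledge up until it stands square to the board, so that it will stop the tile. Then raise the board by its handle until its pointer lines up with the index clip that I have set on the quadrant, leaving the clip and the things around the easel where they are. Finish while still holding the board steady at the mark by the handle, the tile lying on it, so that I can tighten the wing nut.

Things in the scene. Friction and masses are not known exactly. Their poses are not given: they have to be found in the camera images.
- easel: Fixed wooden base of a table-top easel, 296 (x) by 245 (y) mm, 44 high. Origin: centre of its underside, on the bench. In its axes (z up) the board's hinge line runs along x at y = -120, z = 51 mm; the handle is on the +y side; an upright steel quadrant (arc of 199 mm radius about the hinge line, up to 63 degrees) stands at x = +158 mm beside the board. Yaw varies within 25 degrees.
- board (a joint): Tilt of the plywood board about the hinge line, rad: 0 = flat on the base, grows to 1.05 as the handle side (+y) rises. Board 296 (x) by 240 (y) by 12 mm, 0.5 to 0.9 kg, hinged at the middle of its lower (-y) edge; when flat its top is 57 mm above the bench. The hinge is easy: the board falls back when let go. Raising it takes 3 to 8 N at the handle.
- board_mid (a point): Centre of the board's top face; when the board is flat, 57 mm above the easel's origin, its axes as the easel's (z normal to the board); they tilt with the board.
- handle: Round wooden grip of the lift handle, 16 mm thick, 100 mm long along x, turning freely on a steel rod between two steel arms on the board's +y edge. Origin: middle of the grip, 55 mm off the board's edge, 295 mm from the hinge line in the board's mid-plane: at easel (0, 175, 51) mm with the board flat. It can be pinched from above across y; it turns as the board tilts.
- ledge (a joint): Angle of the wooden stop ledge to the board, rad: 0 = folded flat on the board, 1.571 = square to it, at its stop. Starts at 0 to 0.25. Stiff hinge (0.06 N m): it stays where left. Ledge 260 (x) by 36 by 9 mm; hinge line along x on the board's top face 10 mm from the lower edge: easel y = -110, z = 57 mm with the board flat. It swings up and over towards -y.
- ledge_knob (a point): Centre of the ball knob (22 mm, wood, thin neck) in the middle of the ledge's outer face, 20 mm off that face; 18 mm along the ledge and 29.5 mm across it from the ledge's hinge line. Board flat: from easel (0, -92, 86.5) mm with the ledge folded to (0, -139.5, 75) mm with it square. It can be pinched from above along x; the ball may turn between the pads.
- index (a joint): Where the brass index clip is set on the quadrant, rad, counted like the board's tilt (the pointer lines up when joint board = joint index). Set anew each time, 0.45 to 0.78. Clamped, not to be shifted.
- pointer (a point): Tip of the pointer on the board's +x edge, next to the clamp stud with its brass wing nut (which is slack and stays so), 206 mm from the hinge line in the board's mid-plane, at easel x = +162 mm; it runs along the quadrant as the board tilts.
- index_mark (a point): Inner end of the dark line on the brass index clip (14 by 21 by 12 mm block with a thumbscrew, sitting on the quadrant's outer rim), 206 mm from the hinge line, at easel x = +162 mm. The pointer's tip meets it when lined up.
- tile: Loose bisque relief tile, terracotta, 120 by 120 by 12 mm plus 4 mm of relief, about 0.3 kg, lying on the board above the ledge. Origin: centre of its underside. As the board tilts it may slide down against the raised ledge; that is what the ledge is for.
- tool_pot: Loose stoneware pot full of modelling tools, 110 mm across, about 200 mm high over the tools, standing on the bench near the easel. Origin: centre of its underside. To be left alone.
- tumbler: Loose drinking glass, 72 mm across, 88 mm high, on the bench near the easel. Origin: centre of its underside. To be left alone.
- sieve: Loose steel kitchen sieve, 134 mm across, 58 mm high, with a wire handle to its -x, on the bench near the easel. Origin: centre of its underside. To be left alone.
Not all that is in view belongs to the job. Several things have the shape of the tile; the one meant has the colours described above.

How it is judged (in metres and radians):
On the way:
1. the ledge is folded up square to the board while the board lies flat (value of joint ledge above 1.42 rad and value of joint board below 0.1 rad), for 0.2 s.
At the end, for the whole second after the job is handed in: The fingers hold the board by its handle (at least 2 N of contact) with its pointer within 9 mm (2.5 degrees) of the index mark and at rest, the ledge square to the board (over 1.38 rad), the tile lying flat and still on the board (distance between pointer and index_mark below 0.009 m and velocity of joint board between -0.05 and 0.05 rad/s and contact force between the fingers and handle above 2 N and value of joint ledge above 1.38 rad and z of tile in the frame of board_mid between -0.006 and 0.008 m and x of tile in the frame of board_mid between -0.13 and 0.13 m and y of tile in the frame of board_mid between -0.09 and 0.09 m and linear speed of tile below 0.03 m/s); the arm keeps its last pose, push and grip.
It fails at once if the board is raised while the ledge is not up (value of joint board above 0.15 rad and value of joint ledge below 1.35 rad).
It fails at once if the index clip is shifted by more than 8 mm (distance of index_mark from where it was at the start of the episode above 0.008 m).
It fails at once if the tool pot, tumbler or sieve is pushed more than 30 mm (distance of any of tool_pot, tumbler, sieve from where it was at the start of the episode above 0.03 m).
It also fails if it takes over 58 s, if anything falls off the work surface, if the arm or the gripper's body presses on something with over 40 N, if the wrist force passes 120 N, or if a joint passes its speed limit or range.

## Working session

There is one attempt and no reset: what is moved stays moved. The work goes in short steps, each a Python script; the robot and the scene stay as the last script left them, time stands still between calls to the robot, and variables do not carry over. Pictures are saved under pics/ and viewed, at most 10 in all, crops included, and the job is handed in when it is done.

```bash
ls; mkdir -p pics
python3 - <<'E'
from rig import arm
import cv2,numpy as np
for n in("scene","top"):
    im=arm.snapshot(n); cv2.imwrite(f"pics/{n}0.png",im[:,:,::-1]); c=arm.get_calibration(n); print(n,np.round(c["intrinsics"],1).tolist(),np.round(c["cam_to_world"],3).tolist())
print(arm.grip_depth,arm.current_t(),arm.current_width(),np.round(arm.current_tool_rot(),3).tolist())
a=[cv2.imread(f"pics/{n}0.png") for n in("scene","top")]
E
```

```text
pics
scene [[364.0, 0.0, 252.3], [0.0, 364.0, 187.5], [0.0, 0.0, 1.0]] [[0.59, 0.502, -0.632, 1.224], [0.807, -0.385, 0.448, -0.53], [-0.019, -0.775, -0.632, 0.857], [0.0, 0.0, 0.0, 1.0]]
top [[362.9, 0.0, 261.6], [0.0, 362.9, 196.8], [0.0, 0.0, 1.0]] [[0.015, -0.996, 0.091, 0.349], [-1.0, -0.017, -0.025, 0.024], [0.026, -0.09, -0.996, 1.359], [0.0, 0.0, 0.0, 1.0]]
0.0188 0.1 0.09137668401970789 [[-0.92, 0.391, -0.0], [0.391, 0.92, -0.001], [0.0, -0.001, -1.0]]
```

View pics/scene0.png

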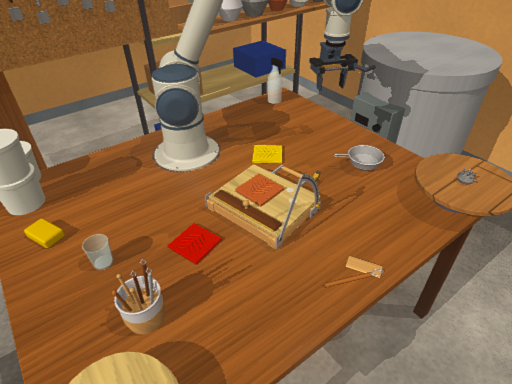

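View pics/top0.png

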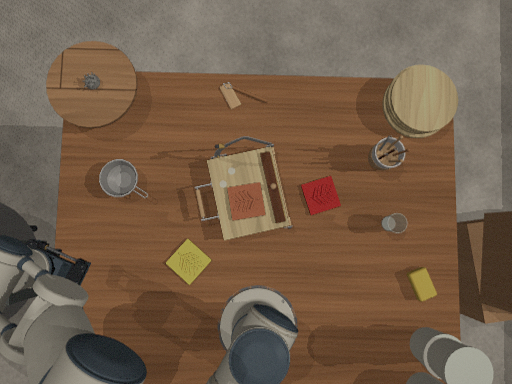

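Run:
```python
import cv2,numpy as np
s=cv2.imread("pics/scene0.png")[160:250,198:330]; t=cv2.imread("pics/top0.png")[130:248,190:300]
a=cv2.resize(s,None,fx=3,fy=3,interpolation=cv2.INTER_CUBIC)
b=cv2.resize(t,None,fx=3.6,fy=3.6,interpolation=cv2.INTER_CUBIC)
h=max(a.shape[0],b.shape[0]);o=np.zeros((h,a.shape[1]+b.shape[1],3),np.uint8)
o[:a.shape[0],:a.shape[1]]=a;o[:b.shape[0],a.shape[1]:]=b
print(o.shape,a.shape,b.shape);cv2.imwrite("pics/c1.png",o)
```

```text
(425, 792, 3) (270, 396, 3) (425, 396, 3)
```

View pics/c1.png

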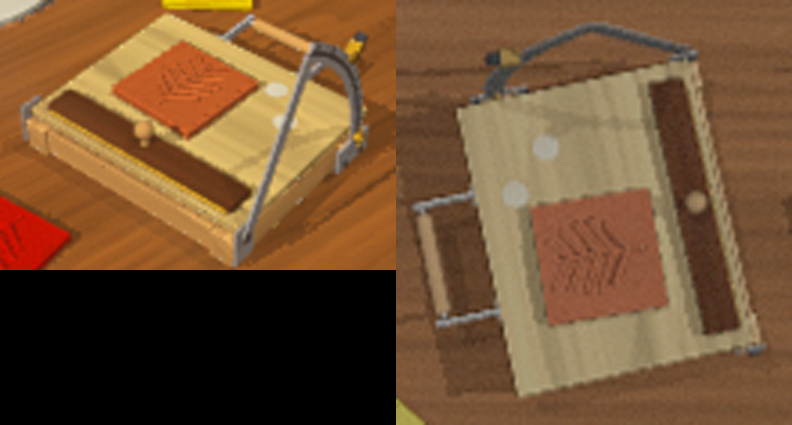

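Top-view candidates with the tile's shape: terracotta on the board (247,200), red (320,195) and yellow (188,261). The crop confirms that only the terracotta one lies on the board and has the right colour. In the crop, the knob is at scene (246,203) / top (273,186), the grip at scene (292,172) / top (201,203), and the brass clip at scene (316,175) / top (219,146).

```bash
cat > h.py <<'E'
import cv2,numpy as np
from rig import arm
def cal(n):
    c=arm.get_calibration(n); return np.array(c["intrinsics"]),np.array(c["cam_to_world"])
def ray(n,p):
    K,T=cal(n); d=T[:3,:3]@np.linalg.solve(K,[p[0],p[1],1.]); return T[:3,3],d/np.linalg.norm(d)
def plane(n,p,z):
    o,d=ray(n,p); return o+d*(z-o[2])/d[2]
def tri(ps,pt):
    (a,u),(b,v)=ray("scene",ps),ray("top",pt)
    s=np.linalg.lstsq(np.c_[u,-v],b-a,rcond=None)[0]; P,Q=a+s[0]*u,b+s[1]*v
    return (P+Q)/2,np.linalg.norm(P-Q)
def proj(n,X):
    K,T=cal(n); q=K@(T[:3,:3].T@(np.asarray(X)-T[:3,3])); return q[:2]/q[2]
E
python3 - <<'E'
from h import *
S=cv2.imread("pics/scene0.png");Tp=cv2.imread("pics/top0.png")
def show(im,x0,y0,x1,y1,lo,hi,name):
    m=np.zeros(im.shape[:2],np.uint8); h=cv2.cvtColor(im,cv2.COLOR_BGR2HSV)
    m[y0:y1,x0:x1]=cv2.inRange(h,np.array(lo),np.array(hi))[y0:y1,x0:x1]
    n,l,st,c=cv2.connectedComponentsWithStats(m); 
    if n<2: print(name,"none");return
    i=1+np.argmax(st[1:,4]); r=cv2.minAreaRect(np.argwhere(l==i)[:,::-1].astype(np.float32))
    print(name,st[i].tolist(),np.round(c[i],1),"rect",np.round(cv2.boxPoints(r),1).tolist());return c[i]
for im,pts,n in((S,[(245,203),(292,172),(315,176),(317,173),(240,205),(222,190)],"s"),(Tp,[(273,186),(201,203),(218,146),(222,146),(280,205),(215,170)],"t")):
    h=cv2.cvtColor(im,cv2.COLOR_BGR2HSV); print(n,[h[y,x].tolist() for x,y in pts])
k=tri((245.7,203.3),(273.3,186.1));g=tri((291.7,171.7),(200.6,203.1));c=tri((316.3,175.5),(218.5,146.2))
for q in(k,g,c):print(np.round(q[0],4),round(q[1],4))
show(Tp,200,140,300,250,(10,60,110),(30,160,255),"board t")
show(Tp,255,145,300,230,(0,60,20),(15,255,105),"ledge t")
show(S,198,170,300,240,(0,60,20),(12,255,105),"ledge s")
show(Tp,190,185,206,222,(5,60,130),(25,255,255),"grip t")
show(S,275,160,305,180,(5,60,150),(25,160,255),"grip s")
show(Tp,205,138,232,152,(18,120,110),(32,255,255),"clip t")
show(S,308,160,325,190,(18,120,110),(32,255,255),"clip s")
show(Tp,220,175,265,225,(3,110,110),(13,255,255),"tile t")
E
```

```text
s [[17, 154, 219], [17, 153, 229], [21, 220, 217], [15, 96, 98], [12, 188, 103], [14, 171, 119]]
t [[16, 105, 156], [16, 101, 159], [105, 18, 58], [20, 134, 150], [10, 148, 86], [20, 83, 168]]
[ 0.504  -0.0482  0.0859] 0.001
[0.4395 0.2073 0.0572] 0.0058
[0.6205 0.1382 0.181 ] 0.0019
board t [200, 140, 100, 110, 7204] [256.2 196.9] rect [[200.0, 140.0], [299.0, 140.0], [299.0, 249.0], [200.0, 249.0]]
ledge t [260, 152, 25, 71, 664] [272.3 187. ] rect [[259.3999938964844, 153.10000610351562], [268.8999938964844, 150.89999389648438], [285.0, 220.60000610351562], [275.5, 222.8000030517578]]
ledge s [247, 206, 34, 24, 172] [264.6 217.2] rect [[244.39999389648438, 212.1999969482422], [248.6999969482422, 204.6999969482422], [280.6000061035156, 222.89999389648438], [276.29998779296875, 230.5]]
grip t [196, 190, 9, 27, 103] [199.8 202.9] rect [[195.1999969482422, 190.1999969482422], [198.89999389648438, 189.39999389648438], [204.39999389648438, 215.6999969482422], [200.8000030517578, 216.5]]
grip s [282, 167, 20, 13, 72] [291.7 171.8] rect [[280.20001220703125, 171.10000610351562], [282.5, 165.8000030517578], [301.29998779296875, 174.10000610351562], [298.8999938964844, 179.39999389648438]]
clip t [219, 144, 5, 4, 19] [220.9 145.6] rect [[219.0, 144.0], [223.0, 144.0], [223.0, 147.0], [219.0, 147.0]]
clip s [313, 173, 6, 7, 28] [315.3 175.8] rect [[311.5, 176.5], [316.0, 172.0], [319.0, 175.0], [314.5, 179.5]]
tile t [227, 182, 38, 38, 1113] [245.8 200.8] rect [[226.6999969482422, 186.89999389648438], [259.79998779296875, 181.6999969482422], [265.1000061035156, 214.6999969482422], [231.89999389648438, 220.0]]
```

Run:
```python
from h import *
from scipy.optimize import least_squares
Tp=cv2.imread("pics/top0.png");h=cv2.cvtColor(Tp,cv2.COLOR_BGR2HSV)
g,ge=tri((291.7,171.8),(199.8,202.9));k,ke=tri((245.7,203.3),(273.3,186.1));c,ce=tri((315.3,175.8),(220.9,145.6))
print("grip",g,ge,"knob",k,ke,"clip",c,ce)
e=[plane("top",p,.066) for p in((264.2,152),(280.2,221.7))]; d=e[0]-e[1]; print("ledge len",np.linalg.norm(d),"yaw",np.degrees(np.arctan2(d[1],d[0])),"mid",(e[0]+e[1])/2)
e=[plane("top",p,.051) for p in((197.05,189.8),(202.6,216.1))]; d=e[0]-e[1]; print("grip len",np.linalg.norm(d),"yaw",np.degrees(np.arctan2(d[1],d[0])),(e[0]+e[1])/2)
e=[plane("top",p,.057) for p in((190+62/3.6,160.),(190+124/3.6,240))]; d=e[0]-e[1]; print("board edge",np.linalg.norm(d),"yaw",np.degrees(np.arctan2(d[1],d[0])))
d=g-k;print("k-g yaw",np.degrees(np.arctan2(-d[0],d[1])),np.hypot(*d[:2]))
for yaw in(12,13,14):
    a=np.radians(yaw);R=np.array([[np.cos(a),-np.sin(a),0],[np.sin(a),np.cos(a),0],[0,0,1]])
    og=g-R@[0,.175,.051]; ok=k-R@[0,-.092,.0865]; o=(og+ok)/2
    cl=R.T@(c-o*[1,1,0]);print(yaw,og,ok,"clip",cl,"r",np.hypot(cl[1]+.12,cl[2]-.051),"ang",np.arctan2(cl[2]-.051,cl[1]+.12))
    for p in((.148,.12,.057),(-.148,.12,.057),(-.148,-.12,.057),(.148,-.12,.057)): print(np.round(proj("top",R@p+o*[1,1,0]),1),np.round(proj("scene",R@p+o*[1,1,0]),1),end=" ")
    print()
```

```text
grip [0.43943592 0.20917622 0.05606407] 0.008557156088320634 knob [ 0.50397754 -0.04817042  0.0858957 ] 0.0010382322017231512 clip [0.62238538 0.13065773 0.18433711] 0.00033062040257983
ledge len 0.2580462425677995 yaw 13.568811254291896 mid [ 0.50435766 -0.04557093  0.066     ]
grip len 0.09720036335700494 yaw 13.527224944414025 [0.44231243 0.21335386 0.051     ]
board edge 0.29511678562033805 yaw 13.546995116121392
k-g yaw 14.079183188589658 0.2653166267296517
12 [0.47582047 0.03800039 0.00506407] [ 0.48484967  0.04181916 -0.0006043 ] clip [0.15781373 0.05923097 0.18433711] r 0.22338873390035707 ang 0.639611485546641
[207.9 159.5] [319.8 196.4] [223.  240.1] [253.8 163.3] [289. 227.] [207.1 194.5] [272.8 147.2] [274.6 236.3] 
13 [0.47880236 0.03866146 0.00506407] [ 0.48328204  0.04147163 -0.0006043 ] clip [0.15809914 0.05647404 0.18433711] r 0.22118289411062494 ang 0.6470514003298442
[207.3 160. ] [319.8 195.9] [223.8 240.4] [253.1 163.5] [289.5 226.1] [207.1 195.2] [271.9 146.6] [275.9 236.2] 
14 [0.48177225 0.03937446 0.00506407] [ 0.48172073  0.04109679 -0.0006043 ] clip [0.1583364  0.05371255 0.18433711] r 0.21898592529172703 ang 0.6546534575141738
[206.6 160.5] [319.9 195.3] [224.6 240.6] [252.4 163.6] [290.  225.2] [207.1 196. ] [271.1 146. ] [277.2 236.2]
```

```bash
cat >> h.py <<'E'
YAW=np.radians(13.55); O=np.array([.4826,.0416,0.])
R=np.array([[np.cos(YAW),-np.sin(YAW),0],[np.sin(YAW),np.cos(YAW),0],[0,0,1]])
W=lambda p:O+R@np.asarray(p,float)
Z=np.array([0,0,-1.])
def rot(y): return np.c_[np.cross(y,Z),y,Z]
RK=rot(R[:,0]); RK2=rot(-R[:,0]); RH=rot(R[:,1]); RH2=rot(-R[:,1])
def knob(phi,off=(0,-.003,-.010)):
    c,s=np.cos(phi),np.sin(phi)
    return W(np.array([0,-.110+.018*c-.0295*s,.057+.018*s+.0295*c])+off)
def hand(th,off=(0,0,-.0188)): return W(np.array([0,-.12+.295*np.cos(th),.051+.295*np.sin(th)])+off)
E
python3 - <<'E'
from h import *
f=lambda q: None if q is None else np.round(q,0).tolist()
for A in(RK,RK2): print("K",[f(arm.solve_ik(p,A)) for p in(W((0,-.095,.36)),knob(0),knob(1.6),)])
for A in(RH,RH2): print("H",[f(arm.solve_ik(p,A)) for p in(hand(0)+[0,0,.3],hand(0),hand(.65),hand(.8))])
print(knob(0),knob(1.6),hand(0),hand(.65))
E
```

```text
K [[-12.0, 12.0, 80.0, -0.0, 88.0, -26.0], [-12.0, 30.0, 102.0, -0.0, 48.0, -26.0], [-17.0, 32.0, 100.0, -0.0, 48.0, -31.0]]
K [[-12.0, 12.0, 80.0, -0.0, 88.0, 154.0], [-12.0, 30.0, 102.0, -0.0, 48.0, 154.0], [-17.0, 32.0, 100.0, -0.0, 48.0, 149.0]]
H [[19.0, 11.0, 85.0, -0.0, 84.0, -85.0], [19.0, 33.0, 106.0, -0.0, 40.0, -85.0], [11.0, 17.0, 97.0, -0.0, 66.0, -92.0], [8.0, 15.0, 95.0, -0.0, 71.0, -96.0]]
H [[19.0, 11.0, 85.0, -0.0, 84.0, 95.0], [19.0, 33.0, 106.0, -0.0, 40.0, 95.0], [11.0, 17.0, 97.0, -0.0, 66.0, 88.0], [8.0, 15.0, 95.0, -0.0, 71.0, 84.0]]
[ 0.50485791 -0.05075575  0.0765    ] [ 0.51610707 -0.09743236  0.06413094] [0.44159858 0.21172902 0.0322    ] [0.45569259 0.15324811 0.21072999]
```

Run:
```python
from h import *
p=np.array(arm.current_ee_pos()); arm.move_l([p[0],p[1],.36],feed=.25)
arm.grip(.06)
arm.move_to(W((0,-.095,.36)),RK)
arm.move_l(knob(0)+[0,0,.05],feed=.25); arm.move_l(knob(0),feed=.08)
print("F0",np.round(arm.current_force(),2)); arm.grip(0.0)
print("w",arm.current_width(),arm.current_grasp_force(),np.round(arm.current_force(),2),arm.current_t())
if .012<arm.current_width()<.026:
    for ph in np.linspace(0,1.64,9)[1:]:
        arm.move_l(knob(ph),feed=.05)
        print(round(ph,2),np.round(arm.current_force(),1),np.round(arm.current_width(),4))
    arm.sleep(.3)
print(arm.current_t(),arm.current_ee_pos()-knob(1.64))
cv2.imwrite("pics/s1.png",arm.snapshot("scene")[:,:,::-1]);cv2.imwrite("pics/t1.png",arm.snapshot("top")[:,:,::-1])
s=cv2.imread("pics/s1.png")[120:250,190:340]; cv2.imwrite("pics/c2.png",cv2.resize(s,None,fx=4,fy=4,interpolation=cv2.INTER_CUBIC))
```

```text
F0 [-0.23  0.42  0.21]
w 0.020329483869599475 30.000386238098145 [-2.16 -0.39  1.98] 6.45
0.2 [-4.   0.2 -0.4] 0.0201
0.41 [-3.1  0.7 -1.6] 0.02
0.62 [-4.7  0.6 -2. ] 0.0203
0.82 [-3.9 -0.   0.7] 0.0202
1.02 [-5.2 -1.4  2.8] 0.0201
1.23 [-6.8 -2.6  4.1] 0.0206
1.43 [-6.6 -5.5  4.5] 0.02
1.64 [-8.8 -6.5  5.6] 0.0202
9.0833 [ 1.38670871e-06 -5.98257025e-04  2.56431055e-04]
```

View pics/c2.png

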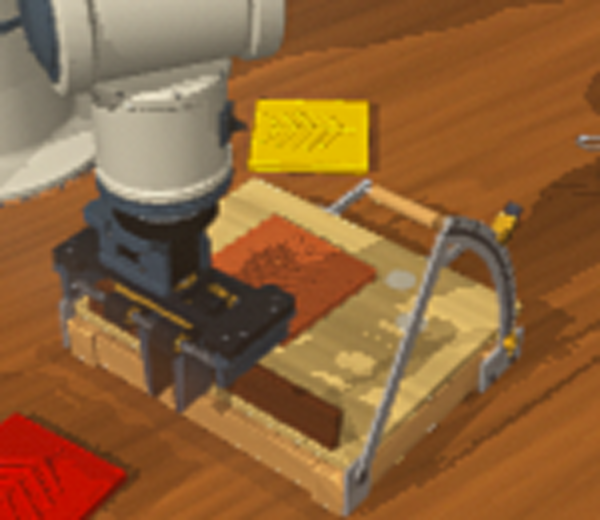

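The ledge (brown strip, crop ~(290,405)) now stands up, still held at the knob. I'll press down in small steps until it reaches its stop.

Run:
```python
from h import *
p=np.array(arm.current_ee_pos())
for i in range(1,9):
    arm.move_l(p+R@[0,.0003*i,-.001*i],feed=.03); f=R.T@np.array(arm.current_force())
    print(i,np.round(f,1),"torque",round((.0295*f[2]+.018*f[1])*1000))
    if (.0295*f[2]+.018*f[1])>.3: break
arm.sleep(.3)
arm.grip(.05); p=np.array(arm.current_ee_pos()); arm.move_l(p+[0,0,.15],feed=.2)
arm.move_to(hand(0)+[0,0,.25],RH); print(arm.current_t())
a=arm.snapshot("scene");b=arm.snapshot("top")
cv2.imwrite("pics/s2.png",a[:,:,::-1]);cv2.imwrite("pics/t2.png",b[:,:,::-1])
s=cv2.resize(cv2.imread("pics/s2.png")[160:250,198:330],None,fx=3,fy=3,interpolation=cv2.INTER_CUBIC);t=cv2.resize(cv2.imread("pics/t2.png")[130:248,190:300],None,fx=3.6,fy=3.6,interpolation=cv2.INTER_CUBIC)
o=np.zeros((425,792,3),np.uint8);o[:270,:396]=s;o[:,396:]=t[:425];cv2.imwrite("pics/c3.png",o)
```

```text
1 [-7.9 -5.4  7.3] torque 119
2 [-10.2  -9.7  10.2] torque 127
3 [-11.4 -12.1  10.7] torque 97
4 [-13.2 -15.   12.8] torque 107
5 [-13.5 -17.3  12.6] torque 60
6 [-13.6 -17.6  12.9] torque 63
7 [-13.4 -16.3  12.5] torque 75
8 [-12.6 -13.9  10.4] torque 56
14.25
```

View pics/c3.png

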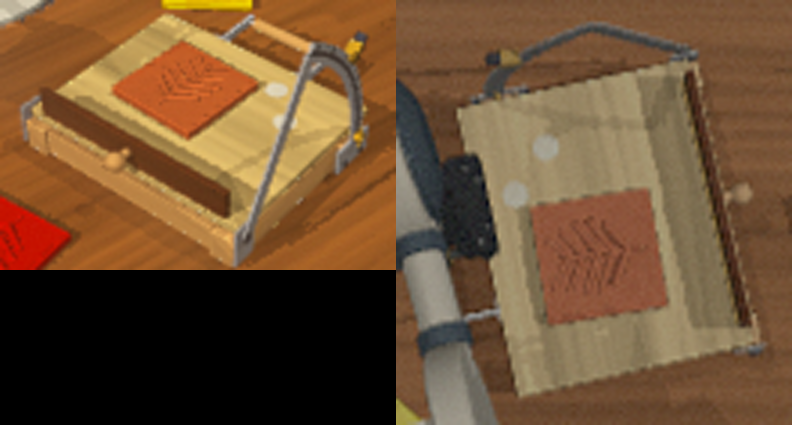

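The ledge stands up and the board is still flat. The knob is now at scene (236.7,212.7) and top (285.8,183.6). I'll triangulate it to get the ledge angle.

Run:
```python
from h import *
for ps,pt in(((245.7,203.3),(273.3,186.1)),((236.7,212.7),(285.8,183.6))):
    k,e=tri(ps,pt); q=R.T@(k-O); a=q[1:]-[-.11,.057]
    print(np.round(q,4),round(e,4),"r",np.hypot(*a),"phi",np.arctan2(a[1],a[0])-np.arctan2(29.5,18))
for ph in(1.3,1.4,1.5,1.571): print(ph,proj("scene",knob(ph,(0,0,0))),proj("top",knob(ph,(0,0,0))))
g=hand(0,(0,0,0));print("grip pred",proj("scene",g),proj("top",g))
m=W((.162,-.12+.206*np.cos(.65),.051+.206*np.sin(.65)));print("mark pred",proj("scene",m),proj("top",m))
```

```text
[-0.0003 -0.0923  0.0859] 0.001 r 0.03389612192588532 phi -0.0022253474684172936
[ 0.0004 -0.1377  0.0783] 0.0031 r 0.03496677613326719 phi 1.4621516786837314
1.3 [236.93784516 211.06966011] [284.43610501 183.56682294]
1.4 [236.45841729 212.06045323] [285.03031773 183.51011385]
1.5 [236.03850604 213.05973589] [285.54542481 183.47740633]
1.571 [235.77896477 213.76847975] [285.86042717 183.4688668 ]
grip pred [293.7087102  172.76751511] [200.26380299 203.11499186]
mark pred [314.79681258 180.27838923] [223.74223682 144.09204801]
```

The measured angle of 1.46 rad (±0.05) is too close to the 1.42 limit. I'll push the inner face gently with closed fingers until I feel the stop.

Run:
```python
from h import *
arm.move_to(W((0,-.075,.2)),RK); arm.grip(0.0)
arm.move_l(W((0,-.075,.078)),feed=.2); arm.move_l(W((0,-.088,.078)),feed=.08)
f0=R.T@np.array(arm.current_force());print(np.round(f0,1))
for i in range(1,14):
    y=-.088-.001*i; arm.move_l(W((0,y,.078)),feed=.03); f=R.T@np.array(arm.current_force())-f0
    print(round(y,3),np.round(f,1))
    if f[1]>11: break
arm.sleep(.3); arm.move_l(W((0,-.08,.078)),feed=.1); arm.move_l(W((0,-.075,.2)),feed=.25); print(arm.current_t())
```

```text
[0.  0.5 1.3]
-0.089 [ 0.4 -0.1 -2.1]
-0.09 [ 1.3 -0.2 -0.5]
-0.091 [2.  9.2 0.9]
-0.092 [ 4.  18.   4.1]
19.5167
```

Run:
```python
from h import *
arm.move_to(hand(0)+[0,0,.15],RH); arm.grip(.05)
arm.move_l(hand(0)+[0,0,.04],feed=.2); arm.move_l(hand(0),feed=.08)
f0=R.T@np.array(arm.current_force()); print("F0",np.round(f0,1))
arm.grip(0.); f=R.T@np.array(arm.current_force());print("w",arm.current_width(),arm.current_grasp_force(),np.round(f,1),arm.current_t())
if .012<arm.current_width()<.02:
    for th in(.03,.06,.09): 
        arm.move_l(hand(th),feed=.06); print(th,np.round(R.T@np.array(arm.current_force()),1),round(arm.current_width(),4))
```

```text
F0 [-0.7 -0.7  0.2]
w 0.015156035123260343 30.001274943351746 [-0.3 37.8  0.1] 23.4083
0.03 [-0.1 36.6 -3.4] 0.0155
0.06 [-0.1 36.8 -2.7] 0.0157
0.09 [-1.7 35.3 -1.6] 0.0157
```

Run:
```python
from h import *
d=0.
for i in range(8):
    fy=(R.T@np.array(arm.current_force()))[1]
    print(round(d,4),round(fy,1))
    if abs(fy)<4: break
    d+=np.clip(fy/12000,-.0015,.0015); arm.move_l(hand(.09,(0,d,-.0188)),feed=.04)
for th in np.linspace(.09,.62,8)[1:]:
    arm.move_l(hand(th,(0,d,-.0188)),feed=.08); f=R.T@np.array(arm.current_force()); n=f@[0,np.cos(th),np.sin(th)]
    print(round(th,3),np.round(f,1),round(arm.current_width(),4),"radial",round(n,1))
    d+=0
print(d,arm.current_t())
a=arm.snapshot("scene");b=arm.snapshot("top")
cv2.imwrite("pics/s4.png",a[:,:,::-1]);cv2.imwrite("pics/t4.png",b[:,:,::-1])
s=cv2.resize(cv2.imread("pics/s4.png")[135:215,265:335],None,fx=5.6,fy=5.6,interpolation=cv2.INTER_CUBIC);t=cv2.resize(cv2.imread("pics/t4.png")[130:198,200:268],None,fx=5.8,fy=5.8,interpolation=cv2.INTER_CUBIC)
o=np.zeros((448,790,3),np.uint8);o[:s.shape[0],:s.shape[1]]=s;o[:t.shape[0],392:392+t.shape[1]]=t;cv2.imwrite("pics/c4.png",o)
```

```text
0.0 35.3
0.0015 17.0
0.0029 3.2
0.166 [ 1.3  3.8 -3.4] 0.0153 radial 3.2
0.241 [ 1.6  5.8 -3.5] 0.0153 radial 4.8
0.317 [ 1.4  5.8 -1.8] 0.0152 radial 4.9
0.393 [ 1.8  7.2 -1. ] 0.0153 radial 6.3
0.469 [ 2.   8.4 -1.6] 0.0149 radial 6.8
0.544 [1.8 9.5 1.3] 0.0152 radial 8.8
0.62 [0.7 9.3 2.3] 0.0155 radial 8.9
0.002913556132491086 27.7833
```

View pics/c4.png

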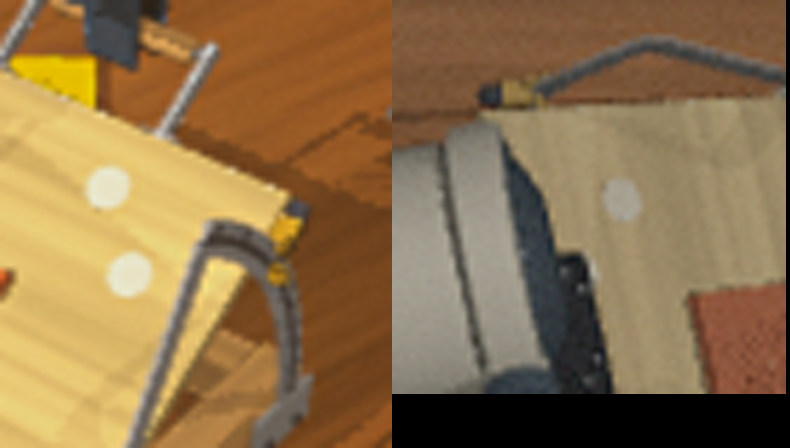

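Run:
```python
from h import *
P=lambda x,r,t,dy:W((x,-.12+dy+r*np.cos(t),.051+r*np.sin(t)))
for dy in(0,.003):
    for n,a,b in(("head",(318.1,172.3),(217.0,146.3)),("block",(315.8,175.9),(220.9,145.7))):
        k,e=tri(a,b);q=R.T@(k-O);v=q[1:]-[-.12+dy,.051];print(dy,n,np.round(q,4),round(e,4),"r",round(np.hypot(*v),4),"ang",round(np.arctan2(v[1],v[0]),3))
    for x in(.162,.17,.178):
        for r in (.17,.18,.19):print(x,r,np.round(proj("scene",P(x,r,0,dy)),1),[np.round(proj("scene",P(x,r,t,dy)),1).tolist() for t in(.58,.62,.66)])
    for t in(.6,.62,.64,.66,.68):print("mark",t,np.round(proj("scene",P(.162,.206,t,dy)),1),np.round(proj("top",P(.162,.206,t,dy)),1),"head",np.round(proj("scene",P(.16,.234,t,dy)),1),np.round(proj("top",P(.16,.234,t,dy)),1))
s=cv2.imread("pics/s4.png")[160:200,295:335];t=cv2.imread("pics/t4.png")[136:156,208:248]
o=np.zeros((590,400,3),np.uint8);o[:400]=cv2.resize(s,(400,400),interpolation=cv2.INTER_NEAREST);o[400:]=cv2.resize(t,(400,200),interpolation=cv2.INTER_NEAREST)[:190];cv2.imwrite("pics/c5.png",o)
```

```text
0 head [0.1566 0.0671 0.1896] 0.0015 r 0.2328 ang 0.637
0 block [0.1573 0.0544 0.1837] 0.0013 r 0.2191 ang 0.65
0.162 0.17 [312.4 209.6] [[310.0, 191.9], [309.4, 191.1], [308.8, 190.4]]
0.162 0.18 [314.1 208. ] [[311.6, 189.1], [311.0, 188.3], [310.4, 187.5]]
0.162 0.19 [315.7 206.4] [[313.3, 186.4], [312.7, 185.5], [312.0, 184.6]]
0.17 0.17 [314.5 210.7] [[312.2, 193.0], [311.6, 192.2], [311.0, 191.4]]
0.17 0.18 [316.1 209.1] [[313.9, 190.2], [313.3, 189.3], [312.7, 188.6]]
0.17 0.19 [317.8 207.5] [[315.5, 187.4], [314.9, 186.5], [314.3, 185.7]]
0.178 0.17 [316.6 211.8] [[314.4, 194.0], [313.9, 193.2], [313.3, 192.5]]
0.178 0.18 [318.3 210.1] [[316.1, 191.3], [315.5, 190.4], [314.9, 189.6]]
0.178 0.19 [319.9 208.5] [[317.8, 188.5], [317.2, 187.6], [316.6, 186.7]]
mark 0.6 [315.6 181.5] [222.2 145.1] head [319.7 173.5] [215. 146.]
mark 0.62 [315.3 181. ] [222.8 144.7] head [319.3 172.9] [215.7 145.6]
mark 0.64 [315.  180.5] [223.4 144.3] head [318.9 172.4] [216.4 145.1]
mark 0.66 [314.6 180.1] [224.1 143.9] head [318.6 171.8] [217.1 144.7]
mark 0.68 [314.2 179.6] [224.8 143.5] head [
[... 464 characters left out ...]
6] [[314.4, 189.7], [313.8, 188.8], [313.2, 188.1]]
0.17 0.19 [318.3 207. ] [[316.1, 186.9], [315.5, 186.0], [314.8, 185.2]]
0.178 0.17 [317.1 211.3] [[315.0, 193.5], [314.4, 192.7], [313.9, 192.0]]
0.178 0.18 [318.8 209.6] [[316.6, 190.8], [316.1, 189.9], [315.5, 189.1]]
0.178 0.19 [320.4 208. ] [[318.3, 188.0], [317.7, 187.1], [317.1, 186.2]]
mark 0.6 [316.2 181. ] [221.3 145.3] head [320.2 173.1] [214.1 146.2]
mark 0.62 [315.8 180.5] [221.9 144.9] head [319.8 172.5] [214.8 145.8]
mark 0.64 [315.5 180. ] [222.5 144.5] head [319.5 171.9] [215.5 145.3]
mark 0.66 [315.2 179.6] [223.2 144.1] head [319.1 171.3] [216.2 144.9]
mark 0.68 [314.8 179.1] [223.9 143.7] head [318.7 170.8] [217.  144.4]
```

View pics/c5.png

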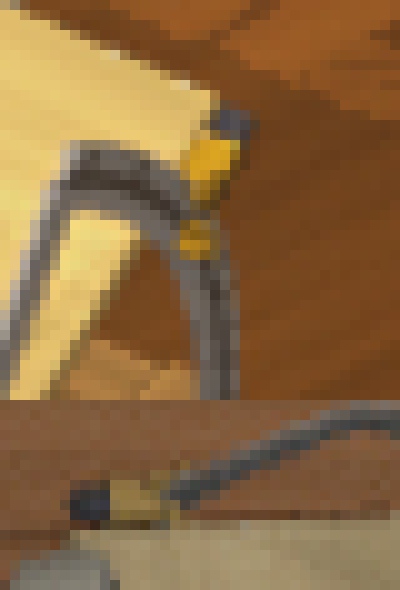

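The final crop shows the nut at scene (314.5,184), just below the clip block at (316,176). I'll check the board angle independently from its top corner at scene (316.7,169.3), then go to the mark.

Run:
```python
from h import *
def C(t,dy):return W((.148,-.12+dy+.24*np.cos(t)-.006*np.sin(t),.051+.24*np.sin(t)+.006*np.cos(t)))
for dy in(0,.003): print(dy,[(t,np.round(proj("scene",C(t,dy)),1).tolist(),np.round(proj("top",C(t,dy)),1).tolist()) for t in(.58,.6,.62,.64,.66)])
d=.0029
arm.move_l(hand(.648,(0,d+.0007,-.0188)),feed=.05); arm.sleep(.5)
print(np.round(R.T@np.array(arm.current_force()),1),arm.current_width(),arm.current_grasp_force(),arm.current_t())
a=arm.snapshot("scene");b=arm.snapshot("top")
cv2.imwrite("pics/s6.png",a[:,:,::-1]);cv2.imwrite("pics/t6.png",b[:,:,::-1])
o=np.zeros((600,800,3),np.uint8);o[:360,:400]=cv2.resize(cv2.imread("pics/s6.png")[130:250,197:330],(400,360));o[:400,400:]=cv2.resize(cv2.imread("pics/s6.png")[160:200,295:335],(400,400),interpolation=cv2.INTER_NEAREST);o[400:,400:]=cv2.resize(cv2.imread("pics/t6.png")[136:156,208:248],(400,200),interpolation=cv2.INTER_NEAREST)
o[370:600,:400]=cv2.resize(cv2.imread("pics/t6.png")[140:240,190:300],(400,364))[60:290];cv2.imwrite("pics/c6.png",o)
```

```text
0 [(0.58, [317.2, 170.2], [214.3, 149.5]), (0.6, [316.8, 169.6], [215.0, 149.1]), (0.62, [316.5, 169.0], [215.8, 148.6]), (0.64, [316.0, 168.5], [216.6, 148.2]), (0.66, [315.6, 167.9], [217.3, 147.7])]
0.003 [(0.58, [317.7, 169.8], [213.4, 149.7]), (0.6, [317.4, 169.2], [214.1, 149.3]), (0.62, [317.0, 168.6], [214.9, 148.8]), (0.64, [316.6, 168.0], [215.6, 148.4]), (0.66, [316.2, 167.5], [216.4, 147.9])]
[ 5.3 -3.1 -5.9] 0.01542869117819004 29.999410808086395 28.6917
```

View pics/c6.png

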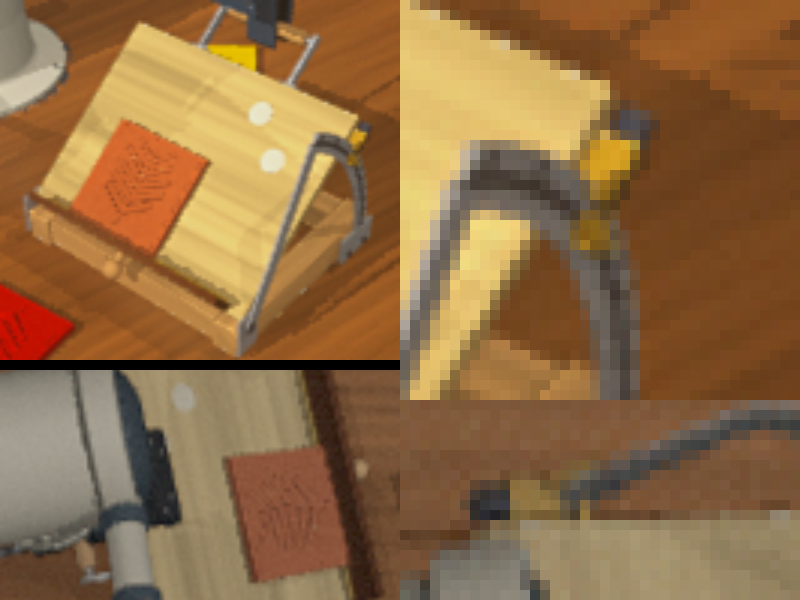

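The tile has slid down against the raised ledge and lies flat. The board's corner at scene (316.0,168.2) gives about 0.645 rad, against 0.637–0.66 for the clip. That is inside the 0.044 rad tolerance, so I'm handing in.

```bash
python3 -c "
from rig import arm
print(arm.sign_off())"
```

```text
the job is handed in; nothing more can be done
None
```

I handed the job in with the ledge pushed to its square stop, the tile resting against it, and the board held by its handle at about 0.648 rad, against 0.637–0.66 rad measured for the clip; sign-off gave no verdict.

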